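# Square up a crosspiece on the sawing board, lay it in the frame and wedge it tight

### The job

The loose pine crosspiece lies askew on the sawing board: push it square into the corner so that it is tight against both the fence and the end stop, then pick it up square from there and lay it down in the two notches of the pine frame, right down on the notch floors with its ends flush with the outside faces of the frame. Then fit the long wedge from the wedge block thin end down into the slot beside the crosspiece, its sloping face to the sloping cheek, and press or tap it down by feel until it is locked tight, firmly but without splitting the cheek by forcing it. Leave the short wedge, the offcut, the pencil and the try square where they are.

Things in the scene. Friction and masses are not known exactly. Their poses are not given: they have to be found in the camera images.
- sawboard: Plywood sawing board, fixed, 18 mm thick, 265 x 150 mm (x -140 to +125, y -75 to +75 of its origin, which is on the bench). On it stand, 30 mm tall, a dark fence along the +y side and an end stop across the +x end; open towards -y and -x. Axes as corner.
- corner (a point): Corner where the inner faces of fence (plane y=0, facing -y) and end stop (plane x=0, facing -x) meet the board's top, 18 mm above the bench; z up. Fence: two blocks, x -60 to 0 and -166 to -116 mm, 25 mm thick; the saw gap between is open, so a finger fits behind a squared crosspiece's middle. Stop: y -65 to +25, 22 mm thick. Squared crosspiece: centre at (-88,-16,+20) mm, long axis along x.
- crosspiece_mid (a point): Centre (half-way up) of the loose pine crosspiece: plain bar 176 mm long (x), 32 wide (y), 40 tall (z), 0.08 to 0.15 kg. Starts flat on the sawing board, askew by up to 17 degrees, 20 mm or more from the end stop and 10 mm or more from the fence.
- frame: Pine frame, fixed, 56 mm tall, origin under its middle on the bench, z up. Two stiles along y, 36 mm wide, 210 long, centred at x -70 and +70 (outside faces x -88 and +88 mm); end rails 30 mm wide at y -90 and +90; open between. Each stile has an open-topped notch, 40 mm deep, at y=0: see seat and slot.
- seat (a point): Middle of the frame at notch-floor height, 16 mm above the bench; axes of frame. Crosspiece's place: centre 20 mm above this, long axis along x, either way round. +x notch: y -18.5 to +18.5 mm. -x notch: upright wall at y=+18.5, and on the -y side the sloping cheek, 43 mm from that wall at the top, 7 mm less at the floor. All notch walls and the cheek have 4 mm chamfers at the top.
- slot (a point): Mouth of the wedge slot at the top of the -x stile, 56 mm above the bench, mid-way between cheek (its plane about 5.8 mm to -y, hand-cut, varies 0.7 mm) and crosspiece (5.8 mm to +y once it lies on the notch's +y wall); axes of frame. 40 mm deep, 36 mm long in x. The wedge enters thin end down, upright face to +y; its thin end locks 20 to 35 mm below this point: only feel tells.
- cheek: The sloping cheek: the -x stile's pine end on the -y side of the slot, fixed, leaning 1 in 6 (9.5 degrees) so that the slot narrows downwards. Origin on the bench under the middle of the -x stile. It splits if the wedge presses on it with over 150 N; pushing the wedge down with 10 to 20 N locks it well.
- wedge_mid (a point): Centre (half-way up) of the long hardwood wedge, 22 g: 66 mm tall (z), 28 mm wide (x: parallel faces, to grip), 7 mm thick at the lower end, 18 mm at the flat top (y). +y face upright, 6.5 mm to +y of this point; -y face slopes out upwards, 1 in 6. Thin end's middle: 33 mm below and 3 mm to +y. Stands loose in the wedge block, 40 mm out of it.
- wedge_block: Dark wooden block, fixed, 62 x 90 mm (x, y), 34 mm tall, origin under its middle, with a pocket for each of two wedges in a row along y, the long one on the -y side. Standing in it the wedges have the block's axes.
- crosspiece: The crosspiece again; origin at the middle of its underside.
- wedge: The long wedge again; origin at the middle of its thin lower end.
- short_wedge: Shorter wedge, 40 mm tall, in the block's other pocket, 42 mm from the long one, standing 14 mm out; not needed. Origin at its thin end.
- offcut: Pine offcut 28 x 32 x 24 mm on the sawing board, near the open end of the end stop; not needed. Origin under its centre.
- pencil: Flat red carpenter's pencil, 95 x 13 x 7 mm, lying on the frame's +y end rail; not needed. Origin under its centre.
- trysquare: Try square, dark stock and steel blade, 20 mm thick, in the far part of the bench, beyond frame and board; not needed.
There are look-alikes about, which are no part of the job. Leave any grey or orange look-alike of the crosspiece alone.

How it is judged:
By the outcome, as a careful person would: the job done as asked, in the order asked, and still so for the second after the job is handed in, with the robot touching nothing.
It also fails if it takes over 72 s, if anything falls off the work surface, if the arm or the gripper's body presses on something with over 40 N, if the wrist force passes 120 N, or if a joint passes its speed limit or range.

### The arm

A 6-joint arm with a two-finger parallel gripper is mounted at the origin on the work surface. World frame = base frame: x ahead of the robot, y to its left, z up, the work surface at z = 0. Lengths are in m, angles in degrees, forces in N, time in s.
With the tool pointing down it reaches from about 0.35 to 0.875 m from the base axis. Payload 4.2 kg.
Tool frame: the origin (TCP) lies midway between the tips of the shut fingers; the grasp point (between the pads) lies 19 mm behind it; z points along the fingers, x is the direction in which the jaws open and shut, and the axes are right-handed (so a half turn about z gives the same grasp; the last joint's range is limited). The gripper opens to 87 mm and grips with 3 to 60 N. Pads are 19 mm wide; open, the fingers measure 117 mm over their backs; the gripper's body (75 mm by 190 mm) begins 51 mm behind the grasp point.
Start: joints at [-58.637, 22.042, 0.453, 0, -68.411, -14.817], TCP at [0.178, -0.599, 0.223] pointing down, gripper open.
Joint ranges: [-179.83, 179.83], [-69.29, 118.12], [-61.27, 80.66], [-181.25, 117.63], [-171.15, -9.14], [-177.46, 177.46]. Speed limits (degrees/s): [159.86, 159.86, 180, 180, 180, 180].

### API

Orientations are given as a 3x3 rotation matrix whose columns are the frame's x, y, z axes.
In Python, from station import sense, capture, finish_job, find_in gives the robot as it stands.
- The arm moves only by the shell command python3 -m creep 'ROWS'. ROWS is JSON, a list of rows, each a list of 7 numbers: the shift along the tool's x, y, z in mm, then the turn, a rotation vector about the tool's x, y, z in degrees, then the opening, from 0 (shut) to 1 (fully open). A call has exactly 10 rows; each row shifts and turns the commanded pose from where the row before left it, along the tool's axes as they then stand; what a row does not reach is not made up. A row lasts 1/8 s, in which the tool goes at most 62.5 mm and 10.7 degrees, less where a joint would pass 70% of its speed; a pose out of reach is approached as far as the arm can. A call with a gripper value outside its range is refused whole. The fingers move at their own pace and stop on an object; the grip force is fixed at half the most. Time passes only in rows, so rows that do not move let the fingers close, or fill a call up. It gives the time, the measured TCP pose, the force and the opening at its end, in the units of the state.
- sense(): the state, without advancing time (a new reading comes with each control period).
- capture(name): name is "scene" or "top" or "wrist"; returns a dict with "color" (420x560x3 uint8, blue, green, red), "vertical_fov" (degrees; the focal length in pixels is half the picture's height over the tangent of half this angle, whatever the lens; pixels are square), "cx", "cy" (the principal point, pixels), "k1" (the pictures are not rectified: a ray, as slopes to the right and down, at radius r is drawn at 1 + k1 r^2 times it, then the intrinsics apply), "R" (3x3) and "t" (3): a world point X has camera coordinates R X + t. Camera axes: x right, y down, z forward; pixel columns grow to the right and rows downward; lengths in m; the calibration is good to about 2 mm. A picture is of the moment at which its call begins. There is no depth.
- finish_job(): hands the job in, once; it reports no verdict.
Trained networks look in the newest picture that a camera, given by its name, has taken for a name from the list of things; names that differ only in an ending like _2 or _b are one class to them, and where a whole thing is asked for, a point or a joint stands for the part that bears it (a point fixed in the world has none). Each returns a list of dicts, best first, with "p" (0 to 1); they miss things now and then, are a little off and sometimes report something else, mostly with a low value. They report only what shows in the picture. A call takes as long as a camera call. They do not tell look-alikes from the thing itself.
- find_in(camera, name): "xy" ([column, row] in pixels, amid what is visible of it).
The state is a dict: "time_s": time; "joints": joint angles; "joint_velocities": joint speeds; "effort": joint torques, N m; "tcp_pos": TCP position; "ee_rot": TCP orientation; "wrist_force": force on the tool from outside, world axes, zero at the start; "moment": the same for the moment, N m; "gripper_width": opening from 0.0 (shut) to 1.0 (fully open).
Only numpy, scipy, OpenCV 4.12 (cv2) and the standard library are available. Lean on these libraries where they do the work, as an engineer would, in place of code of your own. Each camera call takes 0.05 s, during which the arm holds its last target. There are 200 camera calls.

## Working session

There is one attempt and no reset: what is moved stays moved. The work goes in short steps, Python scripts to look and compute and a shell command to move; the robot and the scene stay as the last step left them, time stands still between calls to the robot, and variables do not carry over. Pictures are saved under pics/ and viewed, about 8 in all and at most 12, crops included, and the job is handed in when it is done.

```bash
ls; mkdir -p pics; cat > h.py <<'E'
import numpy as np, cv2, json
from station import sense, capture, finish_job, find_in
def K(c):
    f=c["color"].shape[0]/2/np.tan(np.radians(c["vertical_fov"])/2)
    return f
def ray(c,px):
    f=K(c); d=np.array([(px[0]-c["cx"])/f,(px[1]-c["cy"])/f]); u=d.copy()
    for _ in range(20): u=d/(1+c["k1"]*(u@u))
    R=np.array(c["R"]);t=np.array(c["t"])
    v=R.T@np.array([u[0],u[1],1]); return -R.T@t, v/np.linalg.norm(v)
def atz(c,px,z):
    o,v=ray(c,px); return o+v*(z-o[2])/v[2]
def proj(c,X):
    x=np.array(c["R"])@np.array(X)+np.array(c["t"]); u=x[:2]/x[2]; u=u*(1+c["k1"]*(u@u)); return u*K(c)+[c["cx"],c["cy"]]
def tri(rs):
    A=np.zeros((3,3));b=np.zeros(3)
    for o,v in rs:
        P=np.eye(3)-np.outer(v,v);A+=P;b+=P@o
    return np.linalg.solve(A,b)
def save(c,n,crop=None,s=1):
    im=c["color"]
    if crop: im=im[crop[1]:crop[3],crop[0]:crop[2]]
    cv2.imwrite("pics/"+n,cv2.resize(im,None,fx=s,fy=s,interpolation=cv2.INTER_CUBIC))
E
python3 - <<'E'
from h import *
np.set_printoptions(precision=4,suppress=True)
s=sense(); print(s["tcp_pos"],s["ee_rot"],s["gripper_width"])
import pickle
C={}
for n in ["scene","top"]:
    c=capture(n);C[n]=c; save(c,n+"0.png",s=1.4); print(n,c["vertical_fov"],c["k1"],np.array(c["R"]).tolist(),c["t"], c["cx"],c["cy"])
    for k in ["sawboard","corner","crosspiece_mid","frame","seat","slot","cheek","wedge_mid","wedge_block","crosspiece","wedge","short_wedge","offcut","pencil","trysquare"]:
        print(k,[(np.round(d["xy"]).tolist(),round(d["p"],2)) for d in find_in(n,k)][:4])
pickle.dump(C,open("C0.pkl","wb"))
E
```

```text
pics
[ 0.1779 -0.5985  0.2215] [[-0.2847  0.9586 -0.0007]
 [ 0.9586  0.2847  0.0021]
 [ 0.0022 -0.0001 -1.    ]] 1.0005588485060686
scene 42.906379384370254 -0.17912049264817573 [[0.6330337323703967, 0.7740655247100624, 0.009531900993022287], [0.4318902184038061, -0.34292920505230184, -0.8341884676554269], [-0.6424477666926065, 0.5321861739819366, -0.5513970831389573]] [-0.3492 -0.1584  1.4747] 274.7342074644859 209.96977021662696
sawboard [([373.0, 205.0], 0.6), ([356.0, 208.0], 0.58)]
corner [([373.0, 202.0], 0.68)]
crosspiece_mid [([276.0, 162.0], 0.72), ([148.0, 218.0], 0.56), ([353.0, 209.0], 0.55)]
frame [([176.0, 310.0], 0.87)]
seat [([174.0, 308.0], 0.79)]
slot [([177.0, 306.0], 0.96)]
cheek [([136.0, 277.0], 0.86)]
wedge_mid [([249.0, 215.0], 0.67)]
wedge_block [([260.0, 229.0], 0.82), ([249.0, 214.0], 0.74)]
crosspiece [([146.0, 219.0], 0.82), ([356.0, 207.0], 0.71), ([272.0, 161.0], 0.6), ([373.0, 206.0], 0.18)]
wedge [([377.0, 204.0], 0.66), ([253.0, 213.0], 0.5)]
short_wedge [([261.0, 211.0], 0.57)]
offcut [([392.0, 236.0], 0.86), ([176.0, 308.0], 0.72)]
pencil [([219.0,
[... 419 characters left out ...]
[184.0, 213.0], 0.57)]
crosspiece_mid [([378.0, 344.0], 0.93), ([184.0, 348.0], 0.81), ([200.0, 213.0], 0.66)]
frame [([406.0, 197.0], 0.85)]
seat [([408.0, 194.0], 0.59)]
slot [([409.0, 195.0], 0.86)]
cheek []
wedge_mid [([292.0, 258.0], 0.54)]
wedge_block [([289.0, 255.0], 0.96), ([431.0, 252.0], 0.59), ([279.0, 256.0], 0.57)]
crosspiece [([183.0, 350.0], 0.75), ([195.0, 216.0], 0.73), ([374.0, 342.0], 0.58), ([183.0, 219.0], 0.23)]
wedge [([287.0, 254.0], 0.69), ([301.0, 254.0], 0.52)]
short_wedge [([276.0, 254.0], 0.65), ([205.0, 155.0], 0.29)]
offcut [([205.0, 155.0], 0.63), ([280.0, 255.0], 0.6)]
pencil [([372.0, 201.0], 0.56)]
trysquare [([273.0, 128.0], 0.61), ([199.0, 216.0], 0.34)]
```

View pics/top0.png

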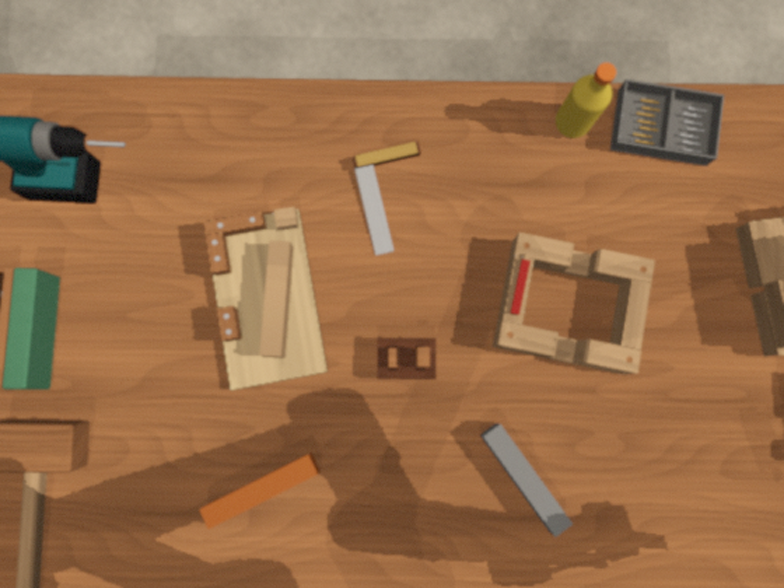

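View pics/scene0.png

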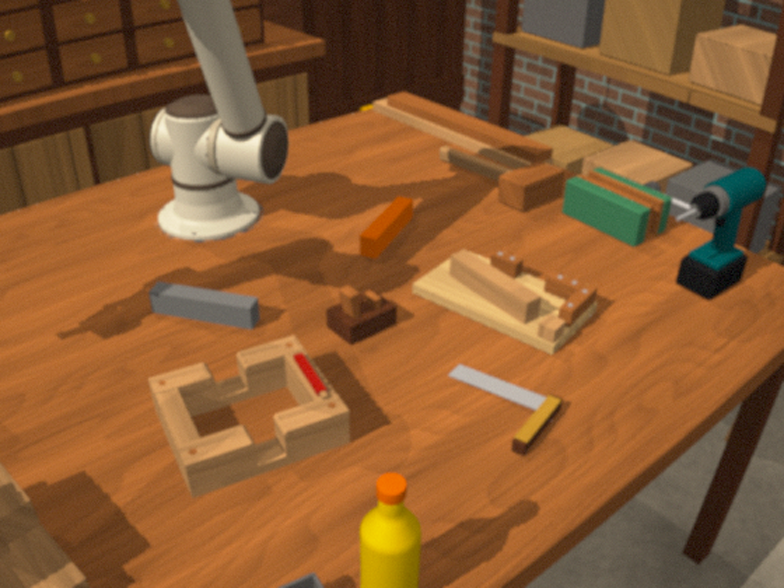

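Top view (1.4× pixels): the pine crosspiece lies on the sawboard at (277,300). The look-alikes are orange at (260,490) and grey at (525,480). The frame is at (577,303) with the pencil on its left (+y) rail, and its −x stile is the lower one. The wedge block is at (406,358), with the long wedge on the right at (424,356) and the short one at (392,356). The scene view confirms the left, −y wedge is the taller one. I choose the pine bar on the board.

```bash
python3 - <<'E'
from h import *
import pickle
np.set_printoptions(precision=4,suppress=True)
c=pickle.load(open("C0.pkl","rb"))["top"]
def P(l,z): return np.array([atz(c,np.array(p)/1.4,z) for p in l])
sb=P([(230,389),(326,372),(299,208)],.018); print("board",sb, np.linalg.norm(np.diff(sb,axis=0),axis=1))
cp=P([(268,243),(293,243),(281,356),(261,354)],.058);print("cross",cp.mean(0),np.linalg.norm(np.diff(cp,axis=0),axis=1)); d=cp[0]+cp[1]-cp[2]-cp[3];print(np.degrees(np.arctan2(d[1],d[0])))
fr=P([(519,234),(654,261),(638,373),(499,346)],.056);print("frame",fr,fr.mean(0)); d=fr[0]+fr[1]-fr[2]-fr[3];print(np.degrees(np.arctan2(d[1],d[0])))
b=P([(379,339),(436,339),(435,379),(377,378)],.034);print("block",b,b.mean(0))
print("wedge",P([(424,356)],.060))
w=capture("wrist"); s=sense(); print(w["vertical_fov"],w["k1"],w["cx"],w["cy"])
R=np.array(w["R"]);print(R@s["ee_rot"], s["ee_rot"].T@(-R.T@w["t"]-s["tcp_pos"]) if hasattr(s["ee_rot"],"T") else np.array(s["ee_rot"]).T@(-R.T@np.array(w["t"])-np.array(s["tcp_pos"])))
print("joints",s["joints"])
E
```

```text
board [[0.4334 0.2799 0.018 ]
 [0.4615 0.1331 0.018 ]
 [0.7223 0.1838 0.018 ]] [0.1495 0.2657]
cross [0.5696 0.2081 0.058 ] [0.0382 0.1729 0.03  ]
-2.5256920244517045
frame [[ 0.6752 -0.1607  0.056 ]
 [ 0.6359 -0.3653  0.056 ]
 [ 0.4658 -0.3341  0.056 ]
 [ 0.5028 -0.1283  0.056 ]] [ 0.5699 -0.2471  0.056 ]
-10.522149850158405
block [[ 0.5124  0.0518  0.034 ]
 [ 0.5137 -0.0356  0.034 ]
 [ 0.4528 -0.0343  0.034 ]
 [ 0.453   0.0538  0.034 ]] [0.483  0.0089 0.034 ]
wedge [[ 0.4859 -0.0159  0.06  ]]
62.47091935612001 -0.041769685050703456 281.8781988812109 207.8703944441402
[[ 1.      0.001   0.0008]
 [-0.0007  0.9525 -0.3044]
 [-0.0011  0.3044  0.9525]] [ 0.0005 -0.0838 -0.1624]
joints [-58.6359  22.0425   0.4521   0.0005 -68.4102 -14.8159]
```

```bash
python3 -m creep '[[33,39,0,0,0,2.7,1],[33,39,0,0,0,2.7,1],[33,39,0,0,0,2.7,1],[33,39,0,0,0,2.7,1],[33,39,0,0,0,2.7,1],[33,39,0,0,0,2.7,1],[33,39,0,0,0,2.7,1],[33,39,0,0,0,2.7,1],[33,39,0,0,0,2.7,1],[33,39,0,0,0,2.7,1]]'
python3 - <<'E'
from h import *
import pickle
c=capture("wrist"); save(c,"fr1.png",s=1.4); pickle.dump(c,open("fr1.pkl","wb"))
for k in ["frame","seat","slot","cheek"]: print(k,[(np.round(d["xy"],1).tolist(),round(d["p"],2)) for d in find_in("wrist",k)][:3])
E
```

```text
time_s: 2.9
tcp_pos: [0.5395, -0.2422, 0.2229]
ee_rot: [[0.182, 0.983, 0.001], [0.983, -0.182, -0.0], [-0.0, 0.001, -1.0]]
wrist_force: [1.0, 0.0, -0.4]
gripper_width: 1.001
frame [([304.2, 244.7], 0.62)]
seat [([302.1, 247.5], 0.84)]
slot [([306.6, 241.6], 0.9), ([496.0, 86.5], 0.74)]
cheek [([218.6, 151.3], 0.75)]
```

View pics/fr1.png

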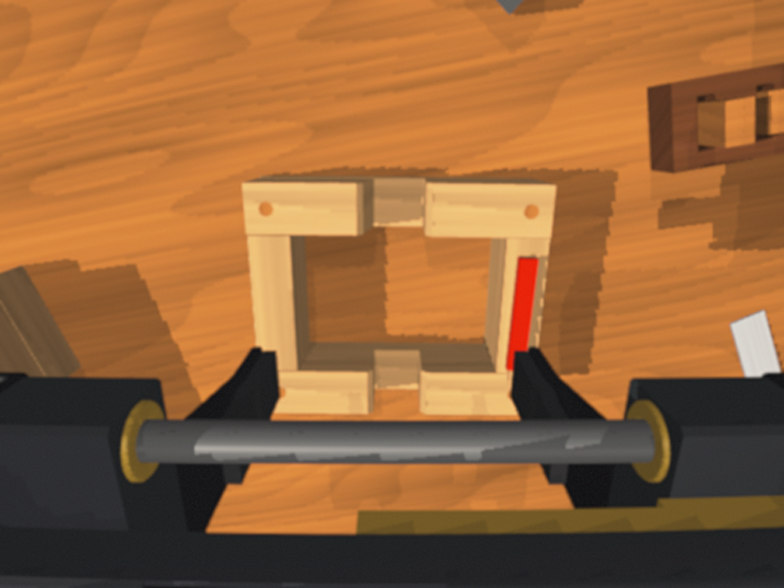

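```bash
cat > fitf.py <<'E'
from h import *
from scipy.optimize import least_squares
def fit(obs,x0,zfree=False):
    # obs: list of (cam, px, model xyz); pose x,y,yaw(,dz)
    def r(p):
        a=p[2];R=np.array([[np.cos(a),-np.sin(a),0],[np.sin(a),np.cos(a),0],[0,0,1]])
        return np.concatenate([proj(c,R@np.array(m)+[p[0],p[1],p[3] if zfree else 0])-np.array(px) for c,px,m in obs])
    s=least_squares(r,list(x0)+([0] if zfree else []),loss="soft_l1"); return s.x, s.fun.reshape(-1,2)
E
python3 - <<'E'
from fitf import *
import pickle
np.set_printoptions(precision=4,suppress=True)
c=pickle.load(open("fr1.pkl","rb")); t=pickle.load(open("C0.pkl","rb"))["top"]
m=[(-.088,-.105,.056),(-.088,.105,.056),(.088,-.105,.056),(.088,.105,.056)]
W=[(243,183),(556,184),(276,413),(518,414)]; T=[(499,346)]
W2=[((426,183),(-.088,.0225,.056)),((425,237),(-.052,.0225,.056)),((372,412),(.088,-.0225,.056)),((420,412),(.088,.0225,.056))]
ow=[(c,np.array(p)/1.4,q) for p,q in zip(W,m)]+[(c,np.array(p)/1.4,q) for p,q in W2]
ot=[(t,np.array(p)/1.4,q) for p,q in zip([(638,373),(499,346),(654,261),(519,234)],m)]
for o in (ow,ot,ow+ot):
    for z in (0,1):
        x,r=fit(o,[.57,-.247,-.18],z); print(x,np.degrees(x[2]),np.abs(r).max())
x,r=fit(ow,[.57,-.247,-.18]);print(r)
E
```

```text
[ 0.5728 -0.2474 -0.1885] -10.800137827725605 10.991003090299216
[ 0.5738 -0.2478 -0.1878 -0.0039] -10.759814943514874 10.043197667949642
[ 0.5699 -0.2471 -0.1836] -10.520347762556767 0.7671845009062395
[ 0.571  -0.2493 -0.1835 -0.0075] -10.513731476255757 0.3993509574168854
[ 0.5726 -0.2475 -0.1877] -10.751822143244137 11.012666047214395
[ 0.5733 -0.2482 -0.1873 -0.0035] -10.73036770607045 10.62460235010849
[[ -2.5546  -0.2128]
 [ -2.2167   0.0007]
 [-10.991   -0.1675]
 [  8.2101  -0.1751]
 [  2.8173   0.0244]
 [  2.5904  -0.5716]
 [ -4.1498   1.0967]
 [  2.8482   1.2486]]
```

```bash
python3 - <<'E'
from fitf import *
import pickle
np.set_printoptions(precision=4,suppress=True)
c=pickle.load(open("fr1.pkl","rb")); t=pickle.load(open("C0.pkl","rb"))["top"]
m=[(-.088,-.105,.056),(-.088,.105,.056),(.088,-.105,.056),(.088,.105,.056)]
W=[(243,183),(556,184)]
for e in (.0185,.0225):
  W2=[((372,412),(.088,-e,.056)),((420,412),(.088,e,.056))]
  ow=[(c,np.array(p)/1.4,q) for p,q in zip(W,m)]+[(c,np.array(p)/1.4,q) for p,q in W2]
  for z in (0,1):
    x,r=fit(ow,[.57,-.247,-.18],z); print(x,np.degrees(x[2]),r.tolist())
im=c["color"]; save(c,"fr1c.png",crop=(150,110,420,310),s=2.9)
E
```

```text
[ 0.5726 -0.2458 -0.1939] -11.107293587478654 [[-0.5198427956124476, -1.454151060834164], [-0.0836103222753195, 0.007085060050087577], [0.5011152000139987, 0.5765439787638229], [0.1767357323236638, 0.8579786134367282]]
[ 0.573  -0.2459 -0.1928 -0.0017] -11.048014545144024 [[-0.01571867727190579, -0.9548556959979919], [-0.788314736294069, 0.25837951297981476], [0.6587669003866949, 0.14858539879134014], [0.17601478286024985, 0.39821663661240336]]
[ 0.5729 -0.2452 -0.1881] -10.777597213058666 [[-0.24163104836111415, -0.585858141732615], [0.1670926847860983, -0.43221975611584185], [-2.0581782488442286, 0.8096034170414441], [4.9527974911343335, 0.9421044058647112]]
[ 0.5733 -0.2452 -0.1879 -0.002 ] -10.767785866578938 [[0.4445624424396044, -0.2592651819954881], [-0.5570923644939967, -0.1503475772029219], [-1.931377578501099, 0.1820938770600833], [4.855544080802815, 0.3078193328830139]]
```

View pics/fr1c.png

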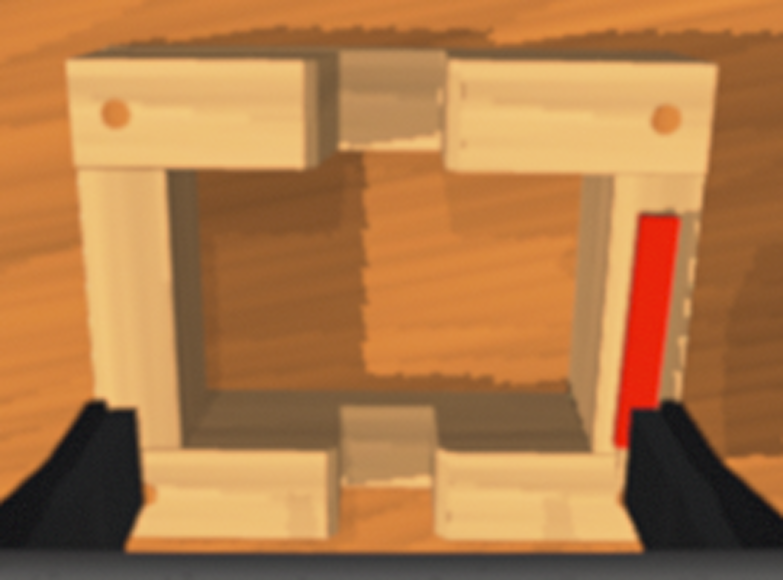

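```bash
python3 - <<'E'
from fitf import *
import pickle
np.set_printoptions(precision=4,suppress=True)
c=pickle.load(open("fr1.pkl","rb"))
z=.056
O=[((67,60),(-.088,-.105,z)),((716,65),(-.088,.105,z)),((73,168),(-.052,-.105,z)),((712,173),(-.052,.105,z)),((165,169),(-.052,-.075,z)),((614,174),(-.052,.075,z)),((181,447),(.052,-.075,z)),((594,452),(.052,.075,z)),((330,538),(.088,-.0185,z)),((436,538),(.088,.0185,z))]
o=[(c,(150+u/2.9,110+v/2.9),q) for (u,v),q in O]
for zf in (0,1):
  x,r=fit(o,[.57,-.247,-.18],zf); print(x,np.degrees(x[2]));print(r)
a=x[2];R=np.array([[np.cos(a),-np.sin(a)],[np.sin(a),np.cos(a)]])
for p in [(447,62),(445,170),(307,58),(305,166),(330,450),(436,452)]:
  X=atz(c,(150+p[0]/2.9,110+p[1]/2.9),z)[:2]; print(p,R.T@(X-x[:2]))
E
```

```text
[ 0.5732 -0.2461 -0.1938] -11.10638559827775
[[-0.1521 -0.6745]
 [-0.0734 -0.2315]
 [ 0.8288 -0.0459]
 [-2.6167  0.2576]
 [-0.0124 -0.1815]
 [ 0.4034 -0.4542]
 [ 0.0936  1.0495]
 [-0.6034  0.5332]
 [ 2.2897 -0.1012]
 [-0.3209  0.1798]]
[ 0.5732 -0.2461 -0.1939  0.0002] -11.106881717997965
[[-0.2094 -0.7089]
 [-0.0022 -0.2625]
 [ 0.7747 -0.0582]
 [-2.5501  0.2485]
 [-0.0495 -0.1934]
 [ 0.4531 -0.4639]
 [ 0.0619  1.0882]
 [-0.563   0.5736]
 [ 2.2852 -0.0482]
 [-0.3086  0.2331]]
(447, 62) [-0.0876  0.0179]
(445, 170) [-0.0522  0.0182]
(307, 58) [-0.0884 -0.0272]
(305, 166) [-0.0532 -0.0283]
(330, 450) [ 0.0514 -0.0207]
(436, 452) [0.0518 0.0179]
```

Frame fit: (0.5732, −0.2461), yaw −11.1°. With height free it comes out 0.2 mm from 56 mm. Next I look at the sawboard from the wrist, passing the wedge block on the way.

```bash
python3 -m creep '[[44.6,-3.6,0,0,0,-0.8,1],[44.6,-3.6,0,0,0,-0.8,1],[44.6,-3.6,0,0,0,-0.8,1],[44.6,-3.6,0,0,0,-0.8,1],[44.6,-3.6,0,0,0,-0.8,1],[44.6,-3.6,0,0,0,-0.8,1],[44.6,-3.6,0,0,0,-0.8,1],[44.6,-3.6,0,0,0,-0.8,1],[44.6,-3.6,0,0,0,-0.8,1],[44.6,-3.6,0,0,0,-0.8,1]]'
python3 - <<'E'
from h import *
import pickle
c=capture("wrist"); save(c,"sb1.png",crop=(90,40,470,325),s=2.1); pickle.dump(c,open("sb1.pkl","wb"))
E
```

```text
time_s: 4.4
tcp_pos: [0.5554, 0.2031, 0.2231]
ee_rot: [[0.044, 0.999, 0.0], [0.999, -0.044, 0.0], [0.0, 0.0, -1.0]]
wrist_force: [0.8, 0.1, -0.8]
gripper_width: 0.995
```

View pics/sb1.png

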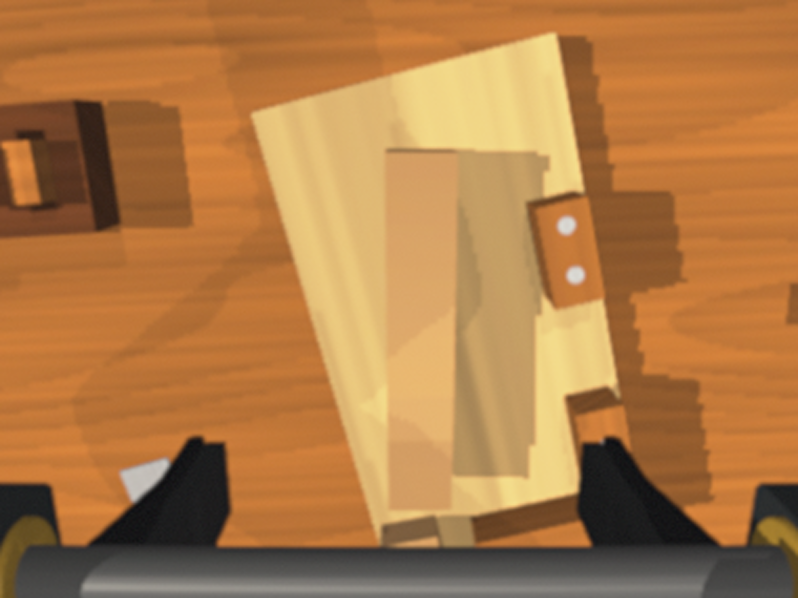

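```bash
python3 - <<'E'
from fitf import *
import pickle
np.set_printoptions(precision=4,suppress=True)
c=pickle.load(open("sb1.pkl","rb"))
px=lambda p:(90+p[0]/2.1,40+p[1]/2.1)
O=[((386,150),(-.088,-.016,.058)),((457,151),(-.088,.016,.058)),((389,508),(.088,-.016,.058)),((451,509),(.088,.016,.058))]
for zf in (0,1):
  x,r=fit([(c,px(p),q) for p,q in O],[.57,.208,-.05],zf); print("cross",x,np.degrees(x[2]),r.ravel())
cr=fit([(c,px(p),q) for p,q in O],[.57,.208,-.05])[0]
O=[((252,113),(-.243,-.125,.018)),((556,34),(-.243,.025,.018)),((528,203),(-.166,0,.018)),((553,307),(-.116,0,.018)),((566,398),(-.060,0,.018))]
for zf in (0,1):
  x,r=fit([(c,px(p),q) for p,q in O],[.676,.302,.19],zf); print("corner",x,np.degrees(x[2]),r.ravel())
x=fit([(c,px(p),q) for p,q in O],[.676,.302,.19])[0]
a=x[2];R=np.array([[np.cos(a),-np.sin(a)],[np.sin(a),np.cos(a)]])
for p in [(473,516),(578,494),(566,398),(553,307),(528,203)]: print(p,R.T@(atz(c,px(p),.018)[:2]-x[:2]))
for p in [(252,113),(375,513)]: print(p,R.T@(atz(c,px(p),.018)[:2]-x[:2]))
print("cross rel",R.T@(cr[:2]-x[:2]), "target world",x[:2]+R@[-.088,-.016])
E
```

```text
cross [ 0.5722  0.211  -0.0422] -2.420420556399592 [-0.522   0.176   0.6566 -0.3769 -0.2627  0.4302  0.1563 -0.1262]
cross [ 0.5724  0.211  -0.0422 -0.0008] -2.420404816372497 [-0.4792  0.3456  0.6087 -0.2072 -0.2298  0.1966  0.1229 -0.3596]
corner [0.6789 0.3018 0.1898] 10.875096328893335 [-1.3148 -0.631  -0.1447  0.0861  2.6345  2.083  -0.9969 -2.3863  1.2364
  0.7836]
corner [ 0.6791  0.302   0.1889 -0.0028] 10.824614097244838 [-0.4514 -0.5846 -0.356   0.5599  2.446   1.9185 -1.2752 -2.8536  0.8723
  0.0318]
(473, 516) [-0.002  -0.0651]
(578, 494) [-0.0018 -0.0041]
(566, 398) [-0.0613 -0.0012]
(553, 307) [-0.1131  0.0006]
(528, 203) [-0.1688 -0.0023]
(252, 113) [-0.2421 -0.1239]
(375, 513) [-0.017  -0.1192]
cross rel [-0.1219 -0.0691] target world [0.5955 0.2695]
```

Crosspiece: (0.5722, 0.2110), yaw −2.4°, height within 1 mm. Corner: (0.678, 0.302), yaw 10.9°. That crop also confirms the choice of the pine bar. Now I descend and grip it.

```bash
python3 -m creep '[[1.7,3.3,40,0,0,0,1],[1.7,3.3,40,0,0,0,1],[1.7,3.3,40,0,0,0,1],[1.7,3.3,40,0,0,0,1],[1.8,3.3,37,0,0,0,1],[0,0,0,0,0,0,0.2],[0,0,0,0,0,0,0.2],[0,0,0,0,0,0,0.2],[0,0,0,0,0,0,0.2],[0,0,0,0,0,0,0.2]]'
```

```text
time_s: 5.7
tcp_pos: [0.5728, 0.2114, 0.0264]
ee_rot: [[0.043, 0.999, 0.001], [0.999, -0.043, 0.001], [0.001, 0.001, -1.0]]
wrist_force: [-0.5, -0.0, 0.1]
gripper_width: 0.517
```

```bash
python3 -m creep '[[0,0,0,0,0,0,0.2],[0,0,0,0,0,0,0.2],[0,0,0,0,0,0,0.2],[7.4,3.3,0,0,0,-1.9,0.2],[7.4,3.3,0,0,0,-1.9,0.2],[7.4,3.3,0,0,0,-1.9,0.2],[7.4,3.3,0,0,0,-1.9,0.2],[7.4,3.3,0,0,0,-1.9,0.2],[7.4,3.3,0,0,0,-1.9,0.2],[7.4,3.3,0,0,0,-1.9,0.2]]'
python3 - <<'E'
from h import *
import pickle
s=sense();print(s["tcp_pos"],s["wrist_force"],s["gripper_width"]);y=s["ee_rot"][:,1];print(np.degrees(np.arctan2(y[1],y[0])))
E
```

```text
time_s: 6.95
tcp_pos: [0.5923, 0.2637, 0.0257]
ee_rot: [[-0.19, 0.982, -0.002], [0.982, 0.19, -0.002], [-0.002, -0.002, -1.0]]
wrist_force: [-4.1, -8.5, 7.9]
gripper_width: 0.364
[0.59227829 0.263732   0.025733  ] [-4.14862263 -8.45597251  7.87384827] 0.3641378069245513
10.95632683676686
```

```bash
python3 -m creep '[[0,0,-1,0,0,0,0.2],[0,0,0,0,0,0,0.2],[0,0.5,0,0,0,0,0.2],[0,0.5,0,0,0,0,0.2],[0,0.5,0,0,0,0,0.2],[0,0.5,0,0,0,0,0.2],[0,0,0,0,0,0,0.2],[0,0,0,0,0,0,0.2],[0,0,0,0,0,0,0.2],[0,0,0,0,0,0,0.2]]'
python3 - <<'E'
from h import *
s=sense();print(s["tcp_pos"],s["wrist_force"],s["moment"],s["gripper_width"]);print(s["ee_rot"].T@s["wrist_force"],"rel",s["ee_rot"].T@(s["tcp_pos"]-[.6789,.3018,0]))
c=capture("wrist");save(c,"sb2.png",crop=(90,40,470,325),s=2.1)
E
```

```text
time_s: 8.2
tcp_pos: [0.5923, 0.2641, 0.0258]
ee_rot: [[-0.189, 0.982, -0.004], [0.982, 0.189, -0.002], [-0.001, -0.005, -1.0]]
wrist_force: [-7.3, 0.4, 2.0]
gripper_width: 0.366
[0.59230388 0.26411587 0.02578112] [-7.32192397  0.38202429  2.02599225] [0.06893015 1.99856797 0.21819148] 0.3662858991340651
[ 1.75622867 -7.12741624 -1.99418062] rel [-0.02067357 -0.09227347 -0.02533489]
```

View pics/sb2.png

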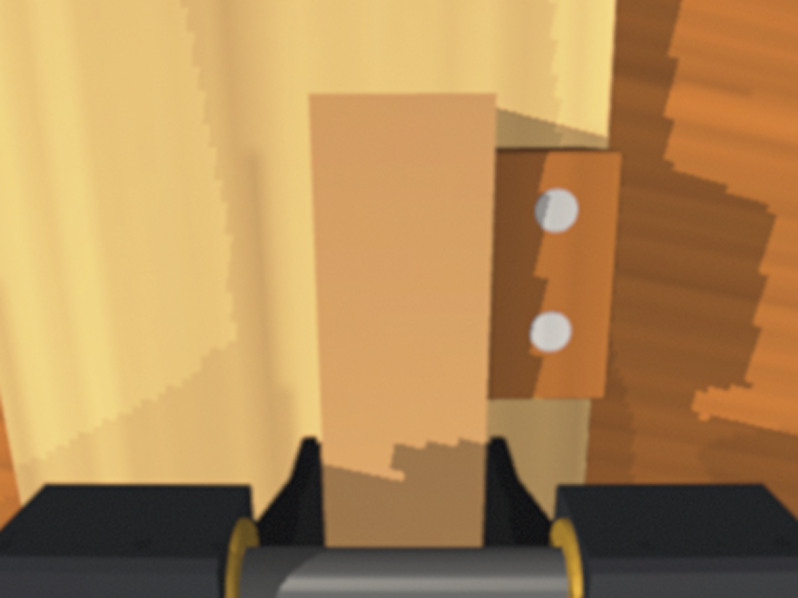

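```bash
python3 -m creep '[[0.5,0,0,0,0,0,0.2],[0.5,0,0,0,0,0,0.2],[0.5,0,0,0,0,0,0.2],[0.5,0,0,0,0,0,0.2],[0,0,0,0,0,0,0.2],[0,0,0,0,0,0,0.2],[0,0,0,0,0,0,0.2],[0,0.5,0,0,0,0,0.2],[0,0,0,0,0,0,0.2],[0,0,0,0,0,0,0.2]]'
python3 - <<'E'
from h import *
s=sense();print(s["tcp_pos"],s["wrist_force"],s["moment"],s["gripper_width"]);print(s["ee_rot"].T@s["wrist_force"],"rel",s["ee_rot"].T@(s["tcp_pos"]-[.6789,.3018,0]));y=s["ee_rot"][:,1];print(np.degrees(np.arctan2(y[1],y[0])))
E
```

```text
time_s: 9.5
tcp_pos: [0.5922, 0.2645, 0.0258]
ee_rot: [[-0.187, 0.982, -0.006], [0.982, 0.187, -0.004], [-0.003, -0.007, -1.0]]
wrist_force: [-8.0, -4.5, 3.0]
gripper_width: 0.364
[0.59216381 0.26449393 0.02581246] [-7.95863672 -4.5204738   3.0483118 ] [-1.08670542  1.85257762 -0.01163257] 0.36412795124543146
[-2.9570579  -8.68447252 -2.98371118] rel [-0.02045955 -0.09235717 -0.02515458]
10.80008067157272
```

```bash
python3 - <<'E'
from h import *
np.set_printoptions(precision=4,suppress=True)
s=sense(); c=capture("wrist")
px=lambda p:(90+p[0]/2.1,40+p[1]/2.1)
R=s["ee_rot"]
for p,z in [((310,93),.058),((496,93),.058),((487,400),.058),((621,152),.048),((606,398),.048),((500,150),.048),((490,398),.048)]:
    print(p,(R.T@(atz(c,px(p),z)-s["tcp_pos"]))[:2]*1000)
E
```

```text
(310, 93) [-15.465  -88.4772]
(496, 93) [ 16.2311 -88.4418]
(487, 400) [ 16.4935 -32.5611]
(621, 152) [ 41.2978 -78.3787]
(606, 398) [ 42.4154 -29.0633]
(500, 150) [ 18.5279 -78.6495]
(490, 398) [ 18.325  -29.0825]
```

```bash
python3 -m creep '[[0.8,0,0,0,0,0,0.2],[0.8,0,0,0,0,0,0.2],[0.8,0,0,0,0,0,0.2],[0,0,0,0,0,0,0.2],[0,0,0,0,0,0,0.2],[0,0,0,0,0,0,0.2],[0,0,0,0,0,0,0.6],[0,0,0,0,0,0,0.6],[0,0,0,0,0,0,0.6],[0,0,0,0,0,0,0.6]]'
python3 - <<'E'
from h import *
np.set_printoptions(precision=4,suppress=True)
s=sense();print(s["tcp_pos"],s["wrist_force"],s["gripper_width"]);print(s["ee_rot"].T@s["wrist_force"],"rel",s["ee_rot"].T@(s["tcp_pos"]-[.6789,.3018,0]))
c=capture("wrist");save(c,"sb3.png",crop=(90,40,470,325),s=2.1)
y=s["ee_rot"][:,1];print(np.degrees(np.arctan2(y[1],y[0])))
import pickle;pickle.dump((s,c),open("sb3.pkl","wb"))
E
```

```text
time_s: 10.8
tcp_pos: [0.5948, 0.2696, 0.0268]
ee_rot: [[-0.189, 0.982, 0.001], [0.982, 0.189, 0.001], [0.001, 0.001, -1.0]]
wrist_force: [-0.3, -0.1, 0.7]
gripper_width: 0.59
[0.5948 0.2696 0.0268] [-0.2601 -0.0778  0.6934] 0.5898542921983313
[-0.0268 -0.2691 -0.6938] rel [-0.0157 -0.0886 -0.027 ]
10.877315079183198
```

View pics/sb3.png

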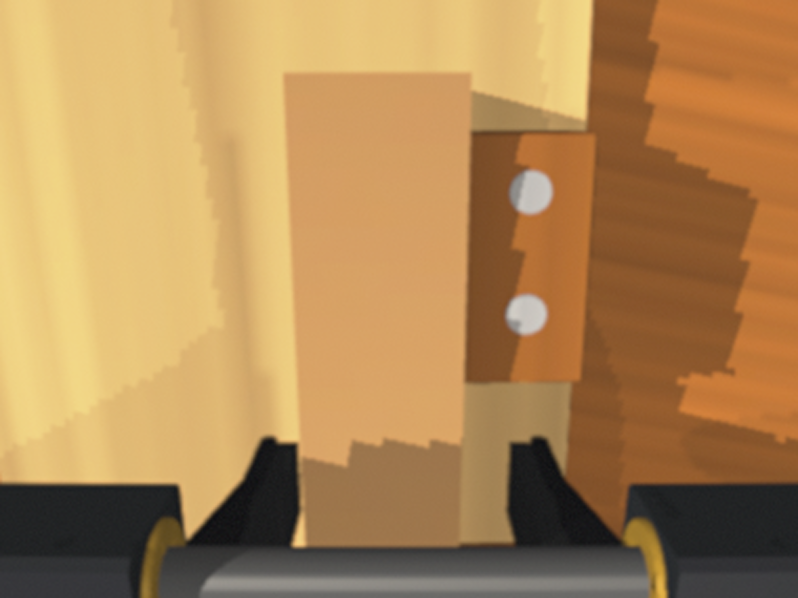

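```bash
python3 - <<'E'
from h import *
import pickle
np.set_printoptions(precision=2,suppress=True)
s,c=pickle.load(open("sb3.pkl","rb"))
px=lambda p:(90+p[0]/2.1,40+p[1]/2.1)
for p,z in [((285,72),.058),((471,72),.058),((306,545),.058),((460,545),.058),((301,470),.058),((461,470),.058),((595,133),.048),((581,381),.048),((470,130),.048),((466,381),.048)]:
    print(p,(s["ee_rot"].T@(atz(c,px(p),z)-s["tcp_pos"]))[:2]*1000)
E
```

```text
(285, 72) [-19.62 -91.91]
(471, 72) [ 11.91 -91.84]
(306, 545) [-19.86   0.07]
(460, 545) [12.13  0.08]
(301, 470) [-20.1  -17.25]
(461, 470) [ 11.91 -17.23]
(595, 133) [ 36.26 -81.79]
(581, 381) [ 37.16 -32.49]
(470, 130) [ 12.85 -82.25]
(466, 381) [ 13.33 -32.53]
```

```bash
python3 -m creep '[[-4,-4,0,0,0,0,0.6],[0,0,0,0,0,0,0.2],[0,0,0,0,0,0,0.2],[0,0,0,0,0,0,0.2],[0,0,0,0,0,0,0.2],[0,0,0,0,0,0,0.2],[0,0,0,0,0,0,0.2],[0,0,-5,0,0,0,0.2],[0,0,-30,0,0,0,0.2],[0,0,-60,0,0,0,0.2]]'
python3 - <<'E'
from h import *
np.set_printoptions(precision=4,suppress=True)
s=sense();print(s["tcp_pos"],s["wrist_force"],s["moment"],s["gripper_width"]);y=s["ee_rot"][:,1];print(np.degrees(np.arctan2(y[1],y[0])))
E
```

```text
time_s: 12.1
tcp_pos: [0.5891, 0.263, 0.1193]
ee_rot: [[-0.188, 0.982, -0.007], [0.982, 0.188, -0.004], [-0.003, -0.007, -1.0]]
wrist_force: [1.2, -0.3, -1.1]
gripper_width: 0.361
[0.5891 0.263  0.1193] [ 1.1981 -0.2689 -1.092 ] [ 0.0801 -0.1229  0.0506] 0.36113091392929075
10.811854299252222
```

```bash
python3 -m creep '[[-51.4,-1.8,0,0,0,2.2,0.2],[-51.4,-1.8,0,0,0,2.2,0.2],[-51.4,-1.8,0,0,0,2.2,0.2],[-51.4,-1.8,0,0,0,2.2,0.2],[-51.4,-1.8,0,0,0,2.2,0.2],[-51.4,-1.8,0,0,0,2.2,0.2],[-51.4,-1.8,0,0,0,2.2,0.2],[-51.4,-1.8,0,0,0,2.2,0.2],[-51.4,-1.8,0,0,0,2.2,0.2],[-51.4,-1.8,0,0,0,2.2,0.2]]'
python3 - <<'E'
from h import *
np.set_printoptions(precision=4,suppress=True)
s=sense();print(s["tcp_pos"],s["ee_rot"],s["gripper_width"]);y=s["ee_rot"][:,1];print(np.degrees(np.arctan2(y[1],y[0])))
c=capture("wrist");save(c,"fr2.png",crop=(90,20,470,305),s=2.1)
import pickle;pickle.dump((s,c),open("fr2.pkl","wb"))
E
```

```text
time_s: 13.35
tcp_pos: [0.5811, -0.2484, 0.1215]
ee_rot: [[0.195, 0.981, -0.0], [0.981, -0.195, 0.0], [0.0, -0.0, -1.0]]
wrist_force: [0.9, 0.1, -1.0]
gripper_width: 0.367
[ 0.5811 -0.2484  0.1215] [[ 0.1947  0.9809 -0.0002]
 [ 0.9809 -0.1947  0.0002]
 [ 0.0002 -0.0003 -1.    ]] 0.36709025174438437
-11.228919106835411
```

View pics/fr2.png

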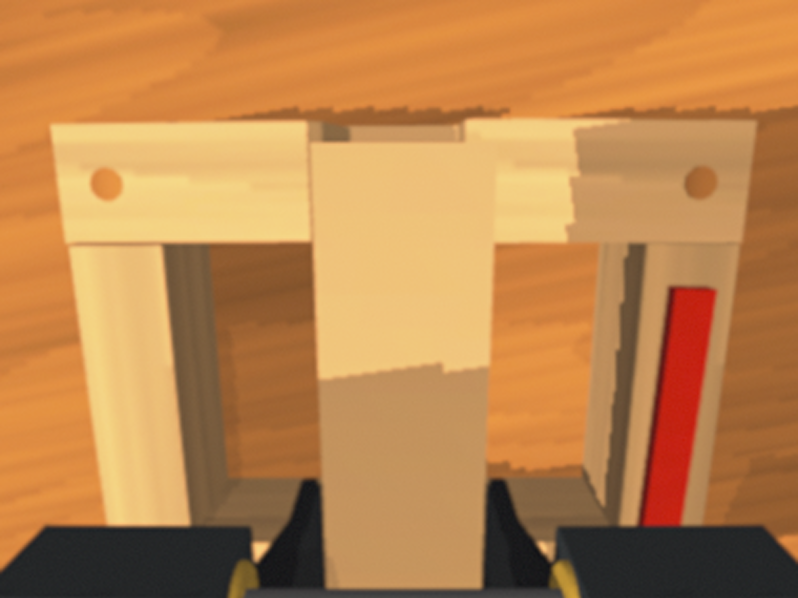

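```bash
python3 - <<'E'
from fitf import *
import pickle
np.set_printoptions(precision=4,suppress=True)
s,c=pickle.load(open("fr2.pkl","rb"))
px=lambda p:(90+p[0]/2.1,20+p[1]/2.1)
z=.056
O=[((52,124),(-.088,-.105,z)),((755,121),(-.088,.105,z)),((66,243),(-.052,-.105,z)),((741,243),(-.052,.105,z)),((163,244),(-.052,-.075,z)),((644,243),(-.052,.075,z)),((465,119),(-.088,.0185,z))]
for zf in (0,1):
  x,r=fit([(c,px(p),q) for p,q in O],[.573,-.246,-.19],zf); print(x,np.degrees(x[2]),r.ravel())
x,_=fit([(c,px(p),q) for p,q in O],[.573,-.246,-.19])
R=s["ee_rot"]
print("frame in tool",(R.T@(np.array([x[0],x[1],0])-s["tcp_pos"]))[:2]*1000)
for zt in (.1515,.1535):
  for p in [(312,143),(497,141),(326,586),(482,586)]: print(zt,(R.T@(atz(c,px(p),zt)-s["tcp_pos"]))[:2]*1000)
E
```

```text
[ 0.5729 -0.2462 -0.1945] -11.146212289580259 [-0.447  -0.5155  0.1577  0.0549  0.364   0.8298 -0.401   0.0501 -0.5635
 -0.0814  0.4728 -0.1651  0.3487  0.0665]
[ 0.5729 -0.2462 -0.1946 -0.0002] -11.148002366801189 [-0.2545 -0.5055 -0.0115  0.0773  0.5388  0.78   -0.5572  0.0113 -0.4338
 -0.1292  0.3628 -0.2049  0.3286  0.0869]
frame in tool [ 0.5514 -8.3884]
0.1515 [-15.3187 -87.3547]
0.1515 [ 16.6849 -87.6551]
0.1515 [-15.7896   0.4609]
0.1515 [16.898   0.4915]
0.1535 [-15.0804 -87.304 ]
0.1535 [ 16.4399 -87.5999]
0.1535 [-15.5443  -0.8147]
0.1535 [16.6497 -0.7846]
```

```bash
python3 -m creep '[[1,-8.9,15,0,0,0,0.2],[0,0,25,0,0,0,0.2],[0,0,0,0,0,0,0.2],[0,0,10,0,0,0,0.2],[0,0,10,0,0,0,0.2],[0,0,10,0,0,0,0.2],[0,0,10,0,0,0,0.2],[0,0,10,0,0,0,0.2],[0,0,0,0,0,0,0.2],[0,0,0,0,0,0,0.2]]'
python3 - <<'E'
from h import *
np.set_printoptions(precision=4,suppress=True)
s=sense();print(s["tcp_pos"],s["wrist_force"],s["moment"],s["gripper_width"],s["ee_rot"].T@s["wrist_force"])
E
```

```text
time_s: 14.65
tcp_pos: [0.5734, -0.2442, 0.0317]
ee_rot: [[0.193, 0.981, 0.0], [0.981, -0.193, -0.0], [-0.0, 0.0, -1.0]]
wrist_force: [0.8, 0.3, -1.2]
gripper_width: 0.368
[ 0.5734 -0.2442  0.0317] [ 0.8369  0.2505 -1.1801] [-0.0482  0.0074 -0.0111] 0.3680252338534445 [0.4077 0.7723 1.1804]
```

```bash
python3 -m creep '[[0,0,2,0,0,0,0.2],[0,0,2,0,0,0,0.2],[0,0,2,0,0,0,0.2],[0,0,1,0,0,0,0.2],[0,0,1,0,0,0,0.2],[0,0,1,0,0,0,0.2],[0,0,0,0,0,0,0.2],[0,0,0,0,0,0,0.2],[0,0,0,0,0,0,0.2],[0,0,0,0,0,0,0.2]]'
python3 - <<'E'
from h import *
np.set_printoptions(precision=4,suppress=True)
s=sense();print(s["tcp_pos"],s["wrist_force"],s["moment"],s["gripper_width"],s["ee_rot"].T@s["wrist_force"])
c=capture("wrist");save(c,"fr3.png",crop=(90,20,470,305),s=2.1)
import pickle;pickle.dump((s,c),open("fr3.pkl","wb"))
E
```

```text
time_s: 15.9
tcp_pos: [0.5731, -0.2442, 0.0246]
ee_rot: [[0.193, 0.981, 0.0], [0.981, -0.193, -0.0], [-0.0, 0.0, -1.0]]
wrist_force: [-4.6, 3.2, 9.9]
gripper_width: 0.365
[ 0.5731 -0.2442  0.0246] [-4.562   3.2094  9.8968] [ 0.7252  1.0822 -0.0919] 0.3653003470077988 [ 2.265  -5.0931 -9.899 ]
```

View pics/fr3.png

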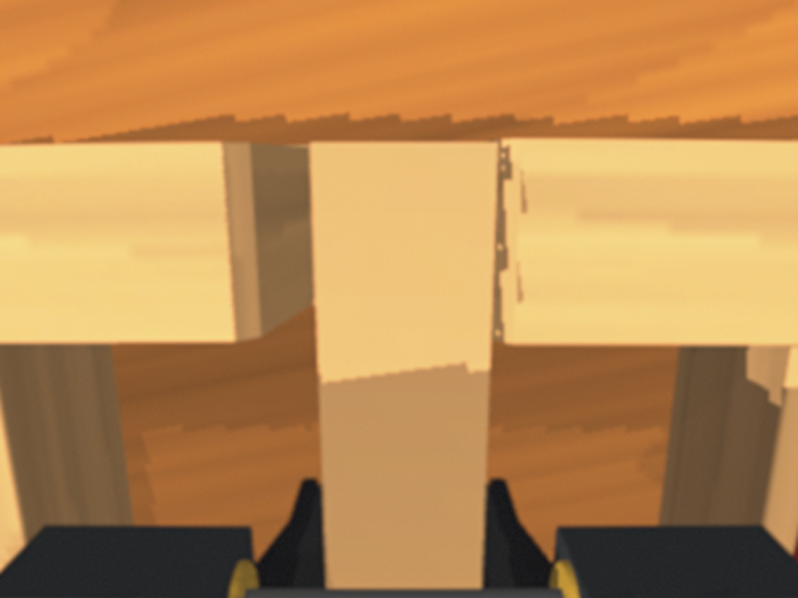

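Crosspiece is down (about 10 N floor reaction). Its end at row 143 matches the stile edge at rows 139–143, so it is flush to within about 0.5 mm. It lies close to the +y wall, with the slot open on the cheek side. Now I release and go to the wedge.

```bash
python3 -m creep '[[0,0,-1,0,0,0,0.65],[0,0,0,0,0,0,0.65],[0,0,0,0,0,0,0.65],[0,0,0,0,0,0,0.65],[0,0,-10,0,0,0,0.65],[0,0,-25,0,0,0,0.65],[0,0,-35,0,0,0,0.65],[0,0,-35,0,0,0,0.65],[0,0,-35,0,0,0,0.65],[0,0,-35,0,0,0,0.65]]'
python3 - <<'E'
from h import *
c=capture("wrist");save(c,"fr4.png",s=1.4)
import pickle;pickle.dump((sense(),c),open("fr4.pkl","wb")); print(sense()["tcp_pos"],sense()["joints"])
E
python3 -m creep '[[8.4,-25.1,0,0,0,7.9,1],[8.4,-25.1,0,0,0,7.9,1],[8.4,-25.1,0,0,0,7.9,1],[8.4,-25.1,0,0,0,7.9,1],[8.4,-25.1,0,0,0,7.9,1],[8.4,-25.1,0,0,0,7.9,1],[8.4,-25.1,0,0,0,7.9,1],[8.4,-25.1,0,0,0,7.9,1],[8.4,-25.1,0,0,0,7.9,1],[8.4,-25.1,0,0,0,7.9,1]]'
python3 - <<'E'
from h import *
s=sense();c=capture("wrist")
import pickle;pickle.dump((s,c),open("w1.pkl","wb"));print(s["tcp_pos"],s["joints"])
a=cv2.resize(c["color"][100:330,130:430],None,fx=1.3,fy=1.3,interpolation=cv2.INTER_CUBIC)
b=cv2.imread("pics/fr4.png"); b=cv2.resize(pickle.load(open("fr4.pkl","rb"))[1]["color"][90:320,130:430],None,fx=1.3,fy=1.3,interpolation=cv2.INTER_CUBIC)
cv2.imwrite("pics/w1.png",np.hstack([cv2.resize(a,None,fx=1.02,fy=2.04/2) ,cv2.resize(b,None,fx=1.02,fy=1.02)]))
E
```

```text
time_s: 17.2
tcp_pos: [0.573, -0.2442, 0.2006]
ee_rot: [[0.193, 0.981, 0.001], [0.981, -0.193, -0.0], [-0.0, 0.001, -1.0]]
wrist_force: [0.2, 0.7, 0.7]
gripper_width: 0.651
[ 0.57562897 -0.24538361  0.20650241] [ -8.21497322  22.41756702  -1.3937742    0.16758343 -65.57683923
 -92.93840753]
time_s: 18.5
tcp_pos: [0.4763, -0.0846, 0.1933]
ee_rot: [[0.997, 0.082, -0.005], [0.082, -0.992, 0.1], [0.004, -0.1, -0.995]]
wrist_force: [1.1, 0.1, 0.1]
gripper_width: 1.003
[ 0.47628845 -0.08460242  0.19331655] [   5.26755622   10.54701322  -18.01486595   -6.57229898  -61.3368507
 -177.39818001]
```

View pics/w1.png

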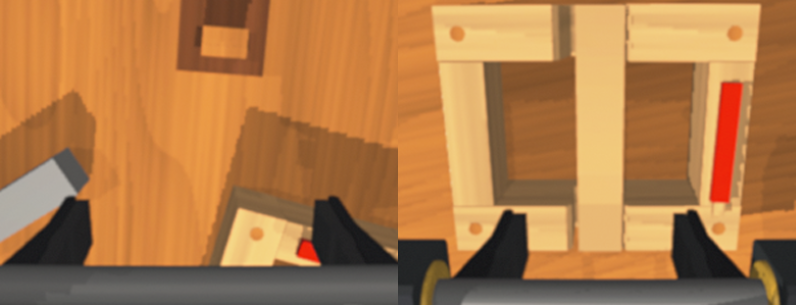

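Joint 6 reached its limit, so I take the half-turned grasp instead: level the tool, then turn the other way. The right-hand picture shows the crosspiece lying in both notches with its ends level with the outer faces.

```bash
python3 -m creep '[[0,0,0,0,0,-10.4,1],[0,0,0,-5.7,-1,0,1],[14,-32,-3,0,0,0,1],[14,-32,-3,0,0,0,1],[0,0,0,0,0,-10.4,1],[0,0,0,0,0,-10.4,1],[0,0,0,0,0,-10.4,1],[0,0,0,0,0,-10.4,1],[0,0,0,0,0,-10.4,1],[0,0,0,0,0,-10.4,1]]'; python3 -m creep '[[0,0,0,0,0,-10.3,1],[0,0,0,0,0,-10.3,1],[0,0,0,0,0,-10.3,1],[0,0,0,0,0,-10.3,1],[0,0,0,0,0,-10.3,1],[0,0,0,0,0,-10.3,1],[0,0,0,0,0,-10.3,1],[0,0,0,0,0,-10.3,1],[0,0,0,0,0,-10.3,1],[0,0,0,0,0,-10.3,1]]'
python3 - <<'E'
from h import *
s=sense();c=capture("wrist")
import pickle;pickle.dump((s,c),open("w2.pkl","wb"));print(s["tcp_pos"],s["joints"])
save(c,"w2.png",crop=(90,60,470,345),s=2.1)
E
```

```text
time_s: 19.8
tcp_pos: [0.4905, -0.0315, 0.1984]
ee_rot: [[0.191, 0.982, -0.002], [0.981, -0.191, 0.023], [0.022, -0.007, -1.0]]
wrist_force: [-0.1, 0.3, -0.3]
gripper_width: 1.002
time_s: 21.05
tcp_pos: [0.4905, -0.0316, 0.1984]
ee_rot: [[-0.999, -0.035, -0.002], [-0.035, 0.999, 0.023], [0.002, 0.023, -1.0]]
wrist_force: [0.4, 0.4, -0.6]
gripper_width: 1.001
[ 0.4905085  -0.03157011  0.19836183] [ 14.41354251  10.32811861 -19.20446763  -1.52220894 -60.28396821
 -11.67268747]
```

View pics/w2.png

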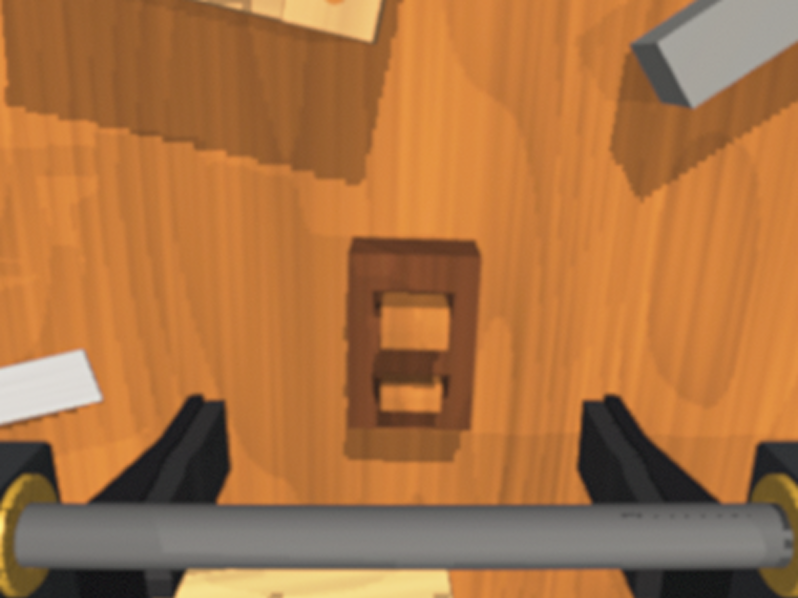

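```bash
python3 - <<'E'
from fitf import *
import pickle
np.set_printoptions(precision=4,suppress=True)
s,c=pickle.load(open("w2.pkl","rb"))
px=lambda p:(90+p[0]/2.1,60+p[1]/2.1)
z=.034
O=[((350,254),(.031,-.045,z)),((480,256),(-.031,-.045,z)),((470,428),(-.031,.045,z)),((347,428),(.031,.045,z))]
for zf in (0,1):
  x,r=fit([(c,px(p),q) for p,q in O],[.483,.009,0],zf); print("block",x,np.degrees(x[2]),r.ravel())
z=.074 # wedge: rel to wedge_mid: top y from +.0065 to -.0115
O=[((380,306),(.014,-.0115,z)),((450,306),(-.014,-.0115,z)),((381,350),(.014,.0065,z)),((450,351),(-.014,.0065,z))]
for zf in (0,1):
  x,r=fit([(c,px(p),q) for p,q in O],[.483,-.012,0],zf); print("wedge",x,np.degrees(x[2]),r.ravel())
x,_=fit([(c,px(p),q) for p,q in O],[.483,-.012,0])
print("in tool",s["ee_rot"].T@(np.array([x[0],x[1],.048])-s["tcp_pos"])*1000)
E
```

```text
block [0.4853 0.0104 0.011 ] 0.6325292752319437 [-1.631  -0.4603  0.5732 -0.0047  0.3771  1.015   0.0366 -0.153 ]
block [ 0.485   0.0119  0.0097 -0.0043] 0.5562130080318755 [-1.051  -0.1072  0.2939  0.4109  0.0692  0.3738  0.4543 -0.8498]
wedge [ 0.4849 -0.0107  0.0373] 2.1357634162820363 [ 0.6797  0.9441 -0.4173  0.8297  0.4727 -0.762  -0.7667 -1.3517]
wedge [ 0.4853 -0.016   0.0348  0.0143] 1.9960310975509488 [-0.1426  0.4596  0.4849  0.4177 -0.371  -0.2268  0.0468 -0.7472]
in tool [  4.631   17.5232 150.8181]
```

```bash
python3 -m creep '[[0,0,0,1.3,0,1,0.6],[1.3,4.8,35,0,0,0,0.6],[1.3,4.8,35,0,0,0,0.6],[1.3,4.8,40,0,0,0,0.6],[1.3,4.7,40,0,0,0,0.6],[0,0,0,0,0,0,0.1],[0,0,0,0,0,0,0.1],[0,0,0,0,0,0,0.1],[0,0,0,0,0,0,0.1],[0,0,0,0,0,0,0.1]]'
python3 - <<'E'
from h import *
np.set_printoptions(precision=4,suppress=True)
s=sense();print(s["tcp_pos"],s["ee_rot"],s["wrist_force"],s["moment"],s["gripper_width"])
c=capture("wrist");save(c,"w3.png",crop=(150,150,410,345),s=2.1)
import pickle;pickle.dump((s,c),open("w3.pkl","wb"))
E
```

```text
time_s: 22.35
tcp_pos: [0.4854, -0.0125, 0.0496]
ee_rot: [[-1.0, -0.012, 0.001], [-0.012, 1.0, 0.0], [-0.001, 0.0, -1.0]]
wrist_force: [-0.5, 0.1, 6.9]
gripper_width: 0.321
[ 0.4854 -0.0125  0.0496] [[-0.9999 -0.0123  0.0008]
 [-0.0123  0.9999  0.0005]
 [-0.0009  0.0005 -1.    ]] [-0.4703  0.1078  6.9343] [0.0895 0.2431 0.0285] 0.3205678277981267
```

View pics/w3.png

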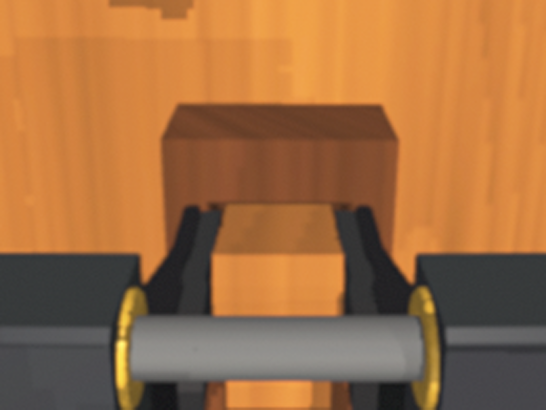

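Long wedge is gripped (27.9 mm wide, centred, thick top, with the block behind it). That was my last picture view, so I work from saved images and force from here. I'm locating the slot relative to the seated crosspiece.

```bash
python3 - <<'E'
from fitf import *
import pickle
np.set_printoptions(precision=4,suppress=True)
s,c=pickle.load(open("fr3.pkl","rb"))
px=lambda p:(90+p[0]/2.1,20+p[1]/2.1)
a=np.radians(-11.13);R=np.array([[np.cos(a),-np.sin(a)],[np.sin(a),np.cos(a)]]);o=np.array([.573,-.2461])
for n,p in dict(barL=(310,143),barL2=(317,330),barR=(498,143),wallR=(500,139),wallR2=(500,345),chkL=(222,143),chkL2=(235,342),stR=(790,140),stR2=(790,346),end=(400,143)).items(): print(n,R.T@(atz(c,px(p),.056)[:2]-o)*1000)
for n,p in dict(chamf=(248,145),chamf2=(262,338)).items(): print(n,R.T@(atz(c,px(p),.052)[:2]-o)*1000)
# slot in world by camera, bar frame
s,c=pickle.load(open("w3.pkl","rb"))
for z in (.072,.074,.076):
  print("wedge -y top edge in tool",[(s["ee_rot"].T@(atz(c,(150+u/2.1,150+253/2.1),z)-s["tcp_pos"])*1000)[:2] for u in (212,344)])
print(s["joints"])
E
```

```text
barL [-87.6543 -13.5624]
barL2 [-54.9299 -13.5051]
barR [-87.6243  18.6057]
wallR [-88.2776  18.925 ]
wallR2 [-52.0667  20.2815]
chkL [-87.7491 -28.678 ]
chkL2 [-52.6913 -28.8062]
stR [-88.551   69.1831]
stR2 [-51.9394  74.8062]
end [-87.6108   1.8385]
chamf [-87.4807 -25.0366]
chamf2 [-52.4949 -24.5409]
wedge -y top edge in tool [array([-14.1964,  -9.3502]), array([14.1405, -9.3529])]
wedge -y top edge in tool [array([-13.9938, -10.4094]), array([ 13.9381, -10.4121])]
wedge -y top edge in tool [array([-13.7911, -11.4686]), array([ 13.7357, -11.4713])]
[ 17.7296  20.6793 -31.4649  -0.0188 -37.8011 -17.0088]
```

```bash
python3 -m creep '[[0,0,-10,0,0,0,0.1],[0,0,-35,0,0,0,0.1],[0,0,-37,0,0,0,0.1],[-5.2,-34.4,0,0,0,1.69,0.1],[-5.2,-34.4,0,0,0,1.69,0.1],[-5.2,-34.4,0,0,0,1.69,0.1],[-5.2,-34.4,0,0,0,1.69,0.1],[-5.2,-34.4,0,0,0,1.69,0.1],[-5.2,-34.4,0,0,0,1.69,0.1],[-5.2,-34.4,0,0,0,1.69,0.1]]'
cat > st.py <<'E'
from h import *
import sys
np.set_printoptions(precision=2,suppress=True)
s=sense();R=s["ee_rot"];a=np.radians(-11.13);F=np.array([[np.cos(a),-np.sin(a),0],[np.sin(a),np.cos(a),0],[0,0,1]])
print("tcp frame mm",F.T@(s["tcp_pos"]-[.573,-.2461,0])*1000,"toolF",R.T@s["wrist_force"],"M",R.T@s["moment"],"yaw(y)",np.degrees(np.arctan2(R[1,1],R[0,1])),"z",R[:,2],"w",s["gripper_width"],"t",s["time_s"])
E
python3 st.py; python3 - <<'E'
from h import *
import pickle
np.set_printoptions(precision=2,suppress=True)
s=sense();c=capture("wrist");pickle.dump((s,c),open("w4.pkl","wb"))
# wedge -y top edge: look for the vertical gradient along centre column
z=s["tcp_pos"][2]
for dz in (.0244,):
  p=proj(c,s["tcp_pos"]+s["ee_rot"]@[0,-.0104,-dz]);print("predicted edge px",p)
g=cv2.cvtColor(c["color"],6).astype(float)[:, 270:295].mean(1)
d=np.diff(cv2.GaussianBlur(g[:,None],(1,5),0)[:,0]); i=int(p[1]);print(g[i-25:i+20].round(0)); 
E
```

```text
time_s: 23.65
tcp_pos: [0.5018, -0.2562, 0.1303]
ee_rot: [[-0.981, 0.194, -0.003], [0.194, 0.981, 0.0], [0.003, -0.0, -1.0]]
wrist_force: [0.2, 0.5, -0.7]
gripper_width: 0.32
tcp frame mm [-67.85 -23.69 130.32] toolF [-0.12  0.52  0.67] M [-0.05  0.03  0.01] yaw(y) 78.78698032895755 z [-0.  0. -1.] w 0.32033463165495385 t 23.65
predicted edge px [282.17 270.37]
[106. 106. 106. 106. 107. 106. 106. 105. 106. 106. 106. 106. 106. 106.
 106. 106. 106. 106. 106. 106. 105. 105. 106. 105. 105. 111. 128. 142.
 147. 147. 147. 147. 147. 147. 147. 147. 147. 147. 147. 147. 147. 146.
 145. 145. 145.]
```

```bash
python3 -m creep '[[2.1,0.3,10,0,0,0,0.1],[0,0,15,0,0,0,0.1],[0,0,4,0,0,0,0.1],[0,0,2,0,0,0,0.1],[0,0,2,0,0,0,0.1],[0,0,2,0,0,0,0.1],[0,0,2,0,0,0,0.1],[0,0,2,0,0,0,0.1],[0,0,2,0,0,0,0.1],[0,0,0,0,0,0,0.1]]'; python3 st.py
```

```text
time_s: 24.95
tcp_pos: [0.4999, -0.2545, 0.0887]
ee_rot: [[-0.981, 0.193, -0.003], [0.193, 0.981, -0.0], [0.003, -0.001, -1.0]]
wrist_force: [0.7, -0.7, -0.7]
gripper_width: 0.319
tcp frame mm [-70.11 -22.33  88.71] toolF [-0.77 -0.52  0.75] M [-0.06  0.11  0.04] yaw(y) 78.85074942160271 z [-0. -0. -1.] w 0.3189667980340695 t 24.95
```

```bash
python3 -m creep '[[0,0,1.2,0,0,0,0.1],[0,0,1.2,0,0,0,0.1],[0,0,1.2,0,0,0,0.1],[0,0,1.2,0,0,0,0.1],[0,0,1.2,0,0,0,0.1],[0,0,1.2,0,0,0,0.1],[0,0,1.2,0,0,0,0.1],[0,0,1.2,0,0,0,0.1],[0,0,1.2,0,0,0,0.1],[0,0,0,0,0,0,0.1]]'; python3 st.py
```

```text
time_s: 26.2
tcp_pos: [0.4999, -0.2545, 0.078]
ee_rot: [[-0.981, 0.193, -0.003], [0.193, 0.981, -0.0], [0.003, -0.001, -1.0]]
wrist_force: [-0.2, -0.2, 0.8]
gripper_width: 0.317
tcp frame mm [-70.07 -22.3   78.  ] toolF [ 0.14 -0.27 -0.81] M [-0.03  0.02  0.05] yaw(y) 78.85554176455324 z [-0. -0. -1.] w 0.3173256537627813 t 26.2
```

```bash
python3 -m creep '[[0,0,0.7,0,0,0,0.1],[0,0,0.7,0,0,0,0.1],[0,0,0.7,0,0,0,0.1],[0,0,0.7,0,0,0,0.1],[0,0,0.7,0,0,0,0.1],[0,0,0.7,0,0,0,0.1],[0,0,0,0,0,0,0.1],[0,0,0,0,0,0,0.1],[0,0,0,0,0,0,0.1],[0,0,0,0,0,0,0.1]]'; python3 st.py
```

```text
time_s: 27.45
tcp_pos: [0.5, -0.2545, 0.074]
ee_rot: [[-0.981, 0.193, -0.003], [0.193, 0.981, -0.0], [0.003, -0.001, -1.0]]
wrist_force: [0.7, 0.0, -0.3]
gripper_width: 0.322
tcp frame mm [-69.98 -22.31  73.97] toolF [-0.69  0.16  0.29] M [-0.02  0.05  0.01] yaw(y) 78.85780575797646 z [-0. -0. -1.] w 0.321521042622214 t 27.45
```

```bash
python3 -m creep '[[0,0,0.7,0,0,0,0.1],[0,0,0.7,0,0,0,0.1],[0,0,0.7,0,0,0,0.1],[0,0,0.7,0,0,0,0.1],[0,0,0.7,0,0,0,0.1],[0,0,0.7,0,0,0,0.1],[0,0,0,0,0,0,0.1],[0,0,0,0,0,0,0.1],[0,0,0,0,0,0,0.1],[0,0,0,0,0,0,0.1]]'; python3 st.py
```

```text
time_s: 28.7
tcp_pos: [0.5001, -0.2544, 0.0697]
ee_rot: [[-0.981, 0.193, -0.003], [0.193, 0.981, -0.0], [0.002, -0.0, -1.0]]
wrist_force: [0.1, 1.8, 0.4]
gripper_width: 0.32
tcp frame mm [-69.96 -22.2   69.71] toolF [ 0.26  1.82 -0.38] M [-0.66  0.01 -0.03] yaw(y) 78.85261597658028 z [-0. -0. -1.] w 0.3202701846120903 t 28.7
```

```bash
python3 -m creep '[[0,0,0.5,0,0,0,0.1],[0,0,0.5,0,0,0,0.1],[0,0,0.5,0,0,0,0.1],[0,0,0.5,0,0,0,0.1],[0,0,0.5,0,0,0,0.1],[0,0,0.5,0,0,0,0.1],[0,0,0,0,0,0,0.1],[0,0,0,0,0,0,0.1],[0,0,0,0,0,0,0.1],[0,0,0,0,0,0,0.1]]'; python3 st.py
```

```text
time_s: 29.95
tcp_pos: [0.5004, -0.2543, 0.0681]
ee_rot: [[-0.981, 0.193, -0.002], [0.193, 0.981, -0.0], [0.002, -0.001, -1.0]]
wrist_force: [-1.3, 6.7, 10.0]
gripper_width: 0.32
tcp frame mm [-69.69 -22.04  68.11] toolF [  2.54   6.36 -10.05] M [-1.86  0.81 -0.03] yaw(y) 78.89343887425972 z [-0. -0. -1.] w 0.3199176971073972 t 29.95
```

```bash
python3 -m creep '[[0,0,0,0,0,0,0.5],[0,0,0,0,0,0,0.5],[0,0,-1,0,0,0,0.5],[0,0,-15,0,0,0,0.5],[0,-1.5,-20,0,0,0,0.5],[0,0,-3,0,0,0,0],[0,0,0,0,0,0,0],[0,0,0,0,0,0,0],[0,0,0,0,0,0,0],[0,0,0,0,0,0,0]]'; python3 st.py
```

```text
time_s: 31.2
tcp_pos: [0.4996, -0.2559, 0.1053]
ee_rot: [[-0.981, 0.193, -0.004], [0.193, 0.981, 0.0], [0.003, -0.001, -1.0]]
wrist_force: [0.3, 0.5, -0.4]
gripper_width: 0.046
tcp frame mm [-70.11 -23.76 105.3 ] toolF [-0.15  0.56  0.45] M [-0.01  0.09 -0.02] yaw(y) 78.85935014291263 z [-0.  0. -1.] w 0.04567615024987781 t 31.2
```

```bash
python3 -m creep '[[0,0,4,0,0,0,0],[0,0,4,0,0,0,0],[0,0,2,0,0,0,0],[0,0,1,0,0,0,0],[0,0,1,0,0,0,0],[0,0,0.7,0,0,0,0],[0,0,0.7,0,0,0,0],[0,0,0.6,0,0,0,0],[0,0,0,0,0,0,0],[0,0,0,0,0,0,0]]'; python3 st.py
```

```text
time_s: 32.45
tcp_pos: [0.5001, -0.256, 0.0928]
ee_rot: [[-0.981, 0.193, -0.002], [0.193, 0.981, -0.001], [0.002, -0.001, -1.0]]
wrist_force: [-1.5, 1.4, 6.0]
gripper_width: 0.002
tcp frame mm [-69.64 -23.83  92.82] toolF [ 1.73  1.05 -5.99] M [-0.31  0.57 -0.02] yaw(y) 78.88393885793236 z [-0. -0. -1.] w 0.002148590951168707 t 32.45
```

```bash
python3 -m creep '[[0,0,0.4,0,0,0,0],[0,0,0.4,0,0,0,0],[0,0,0.4,0,0,0,0],[0,0,0.4,0,0,0,0],[0,0,0.3,0,0,0,0],[0,0,0,0,0,0,0],[0,0,0,0,0,0,0],[0,0,0,0,0,0,0],[0,0,0,0,0,0,0],[0,0,0,0,0,0,0]]'; python3 st.py
```

```text
time_s: 33.7
tcp_pos: [0.5004, -0.2561, 0.0926]
ee_rot: [[-0.981, 0.192, -0.001], [0.192, 0.981, -0.001], [0.0, -0.001, -1.0]]
wrist_force: [-3.7, 4.3, 13.7]
gripper_width: 0.005
tcp frame mm [-69.25 -23.85  92.57] toolF [  4.44   3.46 -13.73] M [-0.75  1.35 -0.03] yaw(y) 78.9197496604424 z [-0. -0. -1.] w 0.004732584135043435 t 33.7
```

```bash
python3 -m creep '[[0,0,0.3,0,0,0,0],[0,0,0.3,0,0,0,0],[0,0,0.1,0,0,0,0],[0,0,0,0,0,0,0],[0,0,0,0,0,0,0],[0,0,0,0,0,0,0],[0,0,0,0,0,0,0],[0,0,0,0,0,0,0],[0,0,0,0,0,0,0],[0,0,0,0,0,0,0]]'; python3 st.py
python3 -m creep '[[0,0,-1.5,0,0,0,0],[0,0,-1.5,0,0,0,0],[0,0,-10,0,0,0,0],[0,0,-30,0,0,0,0],[0,0,-40,0,0,0,0],[0,-20,-30,0,0,0,0],[0,-20,0,0,0,0,0],[0,-20,0,0,0,0,0],[0,0,0,0,0,0,0],[0,0,0,0,0,0,0]]'; python3 st.py
python3 - <<'E'
from fitf import *
import pickle
s=sense();c=capture("wrist");pickle.dump((s,c),open("e.pkl","wb"))
# template check: bar edges etc. predicted vs gradient
a=np.radians(-11.13);R=np.array([[np.cos(a),-np.sin(a),0],[np.sin(a),np.cos(a),0],[0,0,1]]);o=np.array([.573,-.2461,0])
g=cv2.cvtColor(c["color"],6)
def prof(n,m0,m1,k=41):
    P=[proj(c,o+R@(np.array(m0)+(np.array(m1)-m0)*t)) for t in np.linspace(0,1,k)]
    print(n,np.round(P[0]),np.round(P[-1]),[int(cv2.getRectSubPix(g,(3,3),tuple(map(float,p))).mean()) for p in P])
prof("-x end, step .5mm at -98..-78",(-.098,.0025,.056),(-.078,.0025,.056))
prof("+x end",(.078,.0025,.056),(.098,.0025,.056))
prof("wedge top y -40..-0 z.0925",(-.070,-.040,.0925),(-.070,0,.0925))
for n in ("wedge","crosspiece","wedge_mid","cheek"): print(n,[(np.round(d["xy"]),round(d["p"],2)) for d in find_in("wrist",n)][:2])
for m in ((-.07,-.0215,.06),(0,.0025,.056)): print(proj(c,o+R@np.array(m)))
E
```

```text
time_s: 34.95
tcp_pos: [0.5005, -0.2562, 0.0925]
ee_rot: [[-0.981, 0.192, -0.0], [0.192, 0.981, -0.002], [0.0, -0.002, -1.0]]
wrist_force: [-3.9, 3.5, 17.3]
gripper_width: 0.005
tcp frame mm [-69.18 -23.85  92.47] toolF [  4.54   2.68 -17.27] M [-1.09  1.58 -0.04] yaw(y) 78.93803194925907 z [-0. -0. -1.] w 0.00512272653860144 t 34.95
time_s: 36.2
tcp_pos: [0.4879, -0.3148, 0.201]
ee_rot: [[-0.981, 0.194, -0.005], [0.194, 0.981, 0.001], [0.005, -0.0, -1.0]]
wrist_force: [0.5, -0.4, -0.5]
gripper_width: 0.004
tcp frame mm [-70.27 -83.8  200.98] toolF [-0.58 -0.29  0.51] M [-0.01  0.07 -0.01] yaw(y) 78.8226738170276 z [-0.  0. -1.] w 0.004462046949640608 t 36.2
-x end, step .5mm at -98..-78 [310. 277.] [289. 277.] [51, 50, 51, 51, 50, 50, 50, 50, 50, 50, 50, 50, 50, 50, 50, 49, 47, 46, 43, 40, 37, 35, 33, 31, 31, 31, 32, 34, 36, 38, 40, 42, 44, 45, 45, 45, 46, 45, 45, 45, 45]
+x end [134. 277.] [114. 277.] [185, 186, 186, 186, 185, 186, 186, 186, 186, 185, 185, 185, 185, 185, 185, 186, 186, 184, 183, 179, 174, 167, 160, 153, 147, 143, 140, 140, 140, 141, 141, 141, 141, 142, 142, 143, 143, 144, 145, 145, 145]
wedge top y -40..-0 z.0925 [281. 254.] [282. 294.] [64, 65, 65, 65, 65, 65, 66, 70, 76, 81, 83, 83, 83, 83, 84, 83, 83, 81, 79, 77, 75, 74, 73, 73, 73, 72, 71, 70, 69, 69, 70, 72, 74, 76, 76, 76, 74, 71, 70, 72, 75]
wedge []
crosspiece [(array([184., 262.]), 0.77)]
wedge_mid [(array([187., 258.]), 0.43)]
cheek [(array([281., 205.]), 0.66)]
[281.38050583 256.58443594]
[211.2348628  276.84354084]
```

```bash
python3 -c "
from station import *
print(finish_job())"
```

```text
the job is handed in; nothing more can be done
None
```

The job is done and handed in at about 36.5 s of the 72 s allowed; no verdict came back.

**What I did:** I slid the crosspiece into the corner, released it, picked it up square and laid it in both notches. I then fitted the long wedge thin end down and pressed it home with closed fingers. None of my moves went to the short wedge, offcut, pencil, try square or the grey and orange look-alikes; I did not check them again at the end.

**Last checks:**
- **Corner:** contact forces were felt from both the stop and the fence, and the image offsets from the fence block matched the stated 10 mm and 25 mm.
- **Crosspiece:** the floor pushed back with about 10 N. The −x end was flush to about 0.5 mm when laid. At the end the +x end read about 0.7 mm proud, and the −x end was in shadow, so only roughly confirmed. It lies against the +y wall.
- **Wedge:** the thin end stopped about 29.5 mm below the slot's mouth. Pressing went up to 17 N with only about 0.3 mm of creep, well under the cheek's limit. The wedge's edge was still in place after I let go.

**Failed or disagreed:**
- The corner's real position was about 4 mm off my first camera fix; contact forces corrected that.
- Joint 6 reached its range limit on the first turn towards the wedge and stopped about 0.1° short of the stated end. I turned back and used the half-turned grasp.
- The wedge's height, left free in its first image fit, came out 14 mm too high. A closer measurement then agreed with 74 mm.
- The final search for the wedge in the picture found nothing, so that check rests on edge brightness and the pressing height.

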